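# Emergency lid release of a bench centrifuge

## Robot

A 6-joint arm with a two-finger parallel gripper is mounted at the origin on a cart in front of the work surface, level with it; the furniture and walls round the work are solid. World frame = base frame: x ahead of the robot, y to its left, z up, the work surface at z = 0. Lengths are in m, angles in rad, forces in N, time in s.
With the tool pointing down it reaches from about 0.25 to 0.725 m from the base axis. Payload 9.7 kg.
Tool frame: the origin (TCP) lies at the very end of the fingers, on their centre line; the grasp point (between the pads) lies 19 mm behind it; z points along the fingers, y is the line along which they close (so a half turn about z gives the same grasp; the last joint's range is limited). The gripper opens to 85 mm and grips with 20 to 120 N. Pads are 22 mm wide; open, the fingers measure 114 mm over their backs; the gripper's body (76 mm by 85 mm) begins 54 mm behind the grasp point. The pads swing forward as they close: fully open they stand 13 mm farther back than shut.
Start: joints at [-1.297, 0.087, 0.176, 1.66, 0, 1.571], TCP at [0.149, -0.53, 0.231] pointing down, gripper open.
Joint ranges: [-3.13, 3.13], [-0.85, 1.81], [-1.15, 1.24], [-2.2, 2.28], [-1.44, 1.52], [-3.14, 3.14]. Speed limits (rad/s): [2.22, 2.22, 2.57, 3.14, 3.14, 3.14].

## Interface

Orientations are given as a unit quaternion [w, x, y, z].
In Python, from workcell import bot gives the robot as it stands.
- The arm moves only by the tool step_arm, never from a script. Its argument "commands" is a list of rows, each a list of 3 entries, a list of its own where there are three numbers: the shift along the tool's x, y, z in mm, then the turn, a rotation vector about the tool's x, y, z in rad, then the opening, from 0 (shut) to 1 (fully open). In form: [[[tx, ty, tz], [ax, ay, az], hand], ...]. A call has 1 to 10 rows; each row is the pose to reach, as a shift and turn from the pose commanded when the call began, along the tool's axes at that moment; what a row does not reach only later rows make up. A row lasts 1/10 s, in which the tool goes at most 50 mm and 8.59 degrees, less where a joint would pass 70% of its speed; a pose out of reach is approached as far as the arm can. A call with a gripper value outside its range is refused whole. The fingers move at their own pace and stop on an object; "grip_force" is the grip in N (left out, the last holds). Time passes only in rows, so rows that repeat a pose let the fingers close. It gives the time, the measured TCP pose, the force, the opening and the grip force at its end, in the units of the state.
- bot.get_obs(): the state, without advancing time (a new reading comes with each control period).
- bot.snapshot(name): name is "scene" or "top" or "wrist"; returns a dict with "color" (480x640x3 uint8, red, green, blue), "mtx" (3x3 intrinsics, pixels), "k1" (the pictures are not rectified: a ray, as slopes to the right and down, at radius r is drawn at 1 + k1 r^2 times it, then the intrinsics apply), "rvec" (rotation vector, rad) and "tvec" (3), from world to camera coordinates, as OpenCV has them. Camera axes: x right, y down, z forward; pixel columns grow to the right and rows downward; lengths in m; the calibration is good to about 2 mm. A picture is of the moment at which its call begins. There is no depth.
- bot.finish_job(): hands the job in; it is judged then, once.
Trained networks look in the newest picture that a camera, given by its name, has taken for a name from the list of things; names that differ only in an ending like _2 or _b are one class to them, and where a whole thing is asked for, a point or a joint stands for the part that bears it (a point fixed in the world has none). Each returns a list of dicts, best first, with "confidence" (0 to 1); they miss things now and then, are a little off and sometimes report something else, mostly with a low value. They report only what shows in the picture. A call takes as long as a camera call.
- bot.look_for(camera, name): "position" ([column, row] in pixels, amid what is visible of it).
- bot.cut_out(camera, name): "pixels" (480x640 bool, what is visible of it) and "position" ([column, row] in pixels, amid what is visible of it).
The state is a dict: "t": time; "qpos": joint angles; "joint_velocities": joint speeds; "joint_efforts": joint torques, N m; "position": TCP position; "orientation": TCP orientation; "force": force on the tool from outside, world axes, zero at the start; "ft_torque": the same for the moment, N m; "gripper_width": opening from 0.0 (shut) to 1.0 (fully open); "grip_force": force on a finger pad.
Only numpy, scipy, OpenCV 4.12 (cv2) and the standard library are available. Lean on these libraries where they do the work, as an engineer would, in place of code of your own. Each camera call takes 0.05 s, during which the arm holds its last target. There are 200 camera calls.

## Task

The power has failed with a spun sample locked inside the bench centrifuge. First stand the brown bottle that blocks the emergency-release slot in the centrifuge's side well clear of the slot, upright on the bench; then push the release rod straight in through the slot until the hidden latch lets go and the lid springs open, and draw the rod out and lay it back down flat on the bench. Finally lift the capped sample tube out of the rotor, lower it (do not drop it) into the glass beaker and leave it standing there, with the balance weight left in the rotor and nothing else shifted or knocked over.

Things in the scene. Friction and masses are not known exactly. Their poses are not given: they have to be found in the camera images.
- centrifuge: Locked bench centrifuge, fixed: white box, 115 mm high, with a lid on it (top at 150 mm). Origin on the bench under the centre of its round chamber (inner radius 81 mm); x towards its back, y towards its left side. It reaches from x = -130 (front panel; knob to -139) to 109 and y = -105 to 105 mm. Nothing unlisted stands 0.36 to 0.68 m ahead of the robot, 0.08 m right to 0.34 m left of it.
- slot (a point): Centre of the mouth of the release slot, in the left (+y) side of the housing near its front, 55 mm above the bench: an upright slot in a black frame, 13 mm wide, 20 mm high. Axes as the centrifuge's: the rod goes in level, along -y. The hidden tab (18 x 26 mm) lies straight behind, 53 mm inside the mouth; pressed 8 mm further it frees the lid, stop at 13 mm; spring 3.5 to 8 N.
- release_bar (a joint): How far the hidden latch tab is pressed in, m: 0 at rest, lid unlatched from about 0.008, stop at 0.013. Springs back.
- lid (a joint): Opening angle of the lid, rad: 0 shut and latched, 1.75 fully open. Hinged along the centrifuge's back edge; once unlatched it swings up by itself in 2 to 3 s and then stands behind the chamber, 10 degrees past vertical, 100 to 175 mm behind the centrifuge's origin, up to 320 mm above the bench.
- rod_grip (a point): The release rod, lying on the bench: black flat-sided handle 80 mm long, 18 mm wide, 24 mm high, with a bare straight steel shaft, 7 mm thick and 105 mm long, out of one end at mid height. The point is the handle's centre, 12 mm above its underside; x points along the shaft to the tip, z up. Balances about 17 mm ahead of this point; about 90 g.
- rod_tip (a point): Rounded tip of the release rod's shaft, 145 mm from the centre of the handle along x.
- bottle_mid (a point): The brown bottle with a black cap that stands in front of the slot: 47 mm in diameter, 98 mm high, its cap (25 mm in diameter) being the top 18 mm. The point is at its centre, 49 mm above its underside; z up.
- rotor: Swing-out rotor, at rest and braked (does not turn), in the chamber under the lid: a hub with two hanging buckets on its x axis. Origin on its axis, 18 mm above the bench; the sample tube's bucket lies at x = -48 mm, the balance weight's at x = +48 mm. Bucket rims 88 mm above the bench, inner diameter 18 mm; hub top 102 mm above the bench.
- tube_mid (a point): The sample tube: 12 mm thick, 102 mm long, with a cap 16 mm wide and 26 mm long on top, upright in its bucket: foot 28 mm and cap 104 to 130 mm above the bench (the chamber's rim is at 116 mm). The point is at its centre, 51 mm above its foot; z towards the cap. 11 g.
- balance_mid (a point): Bare steel balance weight, a pin 13 mm in diameter and 82 mm long with a 15 mm head, in the bucket opposite the tube; it stays there. The point is at its centre.
- beaker_mid (a point): The glass beaker, standing on the bench: 56 mm wide over the rim, 69 mm high, open inside to 4 mm above the bench (inner radius about 24 mm). The point is on its axis, half-way up (34.5 mm above the bench); z up.
- label_roll_mid (a point): Bystander: white roll of labels, 68 mm in diameter, 38 mm high; the point is at its centre.
- buffer_bottle_mid (a point): Bystander: small white bottle with a cap, 44 mm in diameter, 78 mm high; the point is at its centre.
- bench_timer_mid (a point): Bystander: flat white timer, 66 x 66 x 18 mm; the point is at its centre.

How it is judged:
By the outcome, as a careful person would: the job done as asked, in the order asked, and still so for the second after the job is handed in, with the robot touching nothing.
It also fails if it takes over 72 s, if anything falls off the work surface, if the arm or the gripper's body presses on something with over 40 N, if the wrist force passes 120 N, or if a joint passes its speed limit or range.

## Working session

There is one attempt and no reset: what is moved stays moved. The work goes in short steps, Python scripts to look and compute and a tool call to move; the robot and the scene stay as the last step left them, time stands still between calls to the robot, and variables do not carry over. Pictures are saved under pics/ and viewed, at most 13 in all, crops included, and the job is handed in when it is done.

Besides the shell and the picture viewer there is one more tool, called in YAML: its name, and indented under it one key for each argument. step_arm: Moves the arm, as the interface text tells. Its arguments: {"type":"object","properties":{"commands":{"type":"array"},"grip_force":{"type":"number"}},"required":["commands"]}

```bash
mkdir -p pics; cat > h.py <<'E'
import numpy as np, cv2, sys
from scipy.spatial.transform import Rotation as R
from workcell import bot
def ray(s,px):
    K=np.array(s["mtx"]);k1=float(np.ravel(s["k1"])[0])
    d=np.array([(px[0]-K[0,2])/K[0,0],(px[1]-K[1,2])/K[1,1]]);u=d.copy()
    for _ in range(20): u=d/(1+k1*(u@u))
    Rm=cv2.Rodrigues(np.array(s["rvec"],float))[0]
    t=np.array(s["tvec"],float).ravel()
    return -Rm.T@t, Rm.T@np.array([u[0],u[1],1])
def onz(s,px,z):
    c,d=ray(s,px); return c+d*(z-c[2])/d[2]
def proj(s,P):
    K=np.array(s["mtx"]);k1=float(np.ravel(s["k1"])[0])
    Rm=cv2.Rodrigues(np.array(s["rvec"],float))[0]
    p=Rm@np.array(P,float)+np.array(s["tvec"],float).ravel();u=p[:2]/p[2];u=u*(1+k1*u@u)
    return [u[0]*K[0,0]+K[0,2],u[1]*K[1,1]+K[1,2]]
def tri(rs):
    A=np.zeros((3,3));b=np.zeros(3)
    for c,d in rs:
        d=d/np.linalg.norm(d);M=np.eye(3)-np.outer(d,d);A+=M;b+=M@c
    return np.linalg.solve(A,b)
def save(s,n,crop=None,scale=1):
    im=s["color"][:,:,::-1]
    if crop: im=im[crop[1]:crop[3],crop[0]:crop[2]]
    cv2.imwrite("pics/"+n,cv2.resize(im,None,fx=scale,fy=scale,interpolation=cv2.INTER_CUBIC))
E
python3 - <<'E'
from h import *
S={c:bot.snapshot(c) for c in("scene","top")}
for c in S: 
    save(S[c],c+"0.png"); print(c,ray(S[c],(320,240)))
for n in["centrifuge","slot","rod_grip","rod_tip","bottle_mid","beaker_mid","label_roll_mid","buffer_bottle_mid","bench_timer_mid"]:
    rs=[]
    for c in S:
        l=bot.look_for(c,n)
        print(n,c,[(np.round(x["position"]).tolist(),round(x["confidence"],2)) for x in l[:2]])
        if l: rs.append(ray(S[c],l[0]["position"]))
    if len(rs)==2: print("   ",tri(rs).round(3))
print(bot.get_obs())
E
```

```text
scene (array([-0.1391533 ,  0.93759807,  0.70378319]), array([ 0.51636426, -0.71373675, -0.47333625]))
top (array([0.37527098, 0.06090973, 1.48631982]), array([ 0.08486724, -0.0119201 , -0.99633987]))
centrifuge scene [([347.0, 206.0], 0.56), ([292.0, 249.0], 0.44)]
centrifuge top [([433.0, 196.0], 0.97)]
    [ 0.609 -0.237  0.078]
slot scene [([348.0, 207.0], 0.78)]
slot top [([438.0, 196.0], 0.85), ([279.0, 191.0], 0.74)]
    [ 0.611 -0.25   0.07 ]
rod_grip scene [([313.0, 328.0], 0.79)]
rod_grip top [([239.0, 284.0], 0.88)]
    [0.382 0.246 0.015]
rod_tip scene [([313.0, 326.0], 0.84)]
rod_tip top [([242.0, 284.0], 0.82)]
    [0.384 0.24  0.017]
bottle_mid scene [([344.0, 205.0], 0.73), ([342.0, 251.0], 0.66)]
bottle_mid top [([361.0, 242.0], 0.63)]
    [ 0.487 -0.044  0.182]
beaker_mid scene [([263.0, 263.0], 0.66), ([375.0, 284.0], 0.64)]
beaker_mid top [([281.0, 190.0], 0.84)]
    [0.62  0.144 0.052]
label_roll_mid scene [([291.0, 248.0], 0.9), ([347.0, 206.0], 0.23)]
label_roll_mid top [([338.0, 186.0], 0.87)]
    [ 0.642 -0.001  0.022]
buffer_bottle_mid scene [([375.0, 281.0]
[... 233 characters left out ...]
'qpos': array([-1.29705004e+00,  8.69033558e-02,  1.75838372e-01,  1.65980270e+00,
       -1.11452187e-05,  1.57078819e+00]), 'joint_velocities': array([-0.00131558,  0.00150355,  0.00041606, -0.00013464,  0.00020186,
        0.00044564]), 'joint_efforts': array([-1.48751868e-03, -5.20117736e+01,  4.64858794e+01,  2.05869954e-03,
       -9.47241006e-05,  2.51917974e-06]), 'position': array([ 0.14867721, -0.52949733,  0.23125068]), 'orientation': array([-3.45844976e-05,  9.90646930e-01,  1.36450203e-01, -1.03885455e-05]), 'force': array([-0.306301  , -0.60781846,  0.10435308]), 'ft_torque': array([-0.00558386, -0.00355602,  0.00727661]), 'grip_force': 0.0, 'gripper_width': 0.9977207318903054}
```

View pics/scene0.png

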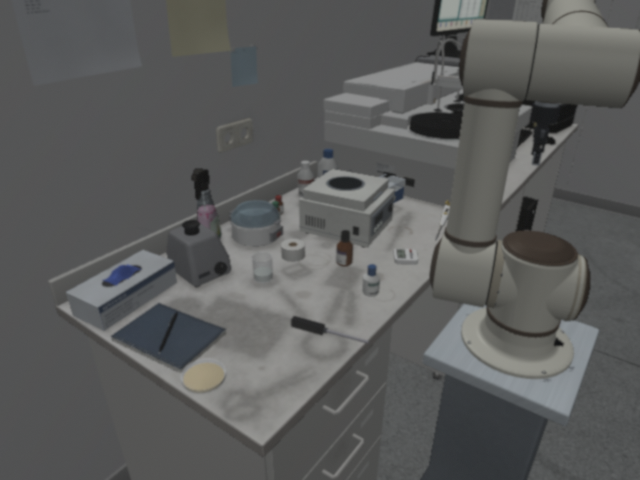

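View pics/top0.png

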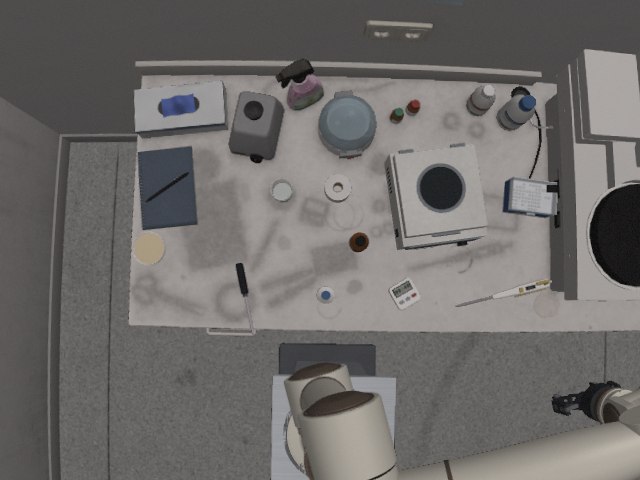

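The scene view shows the centrifuge at about (345,205), the brown bottle at (345,250), the rod handle at (308,325) with its shaft to the right, and the beaker at (262,266). In the top view they are the centrifuge lid window (441,188), bottle (360,242), rod handle (241,280) with its tip at about (253,330), and beaker (281,190).

```bash
python3 - <<'E'
from h import *
S={c:bot.snapshot(c) for c in("scene","top")}
s=S["top"]
save(s,"top1.png",(225,130,500,340),2.9)
for n,p,z in [("window",(441,188),.15),("bottlecap",(360,241),.098),("rodA",(238.5,264),.02),("rodB",(244.5,295),.02),("tip",(253,330),.01),("beaker rim",(281,188),.069),("roll",(338,187),.038),("buffer",(325.5,295),.078),("timer",(404,294),.018)]:
    print(n,onz(s,p,z).round(3))
for n in["bottle_mid","rod_grip","centrifuge","beaker_mid"]:
  for c in S:
    for x in bot.cut_out(c,n)[:2]:
        m=x["pixels"].astype(np.uint8); print(n,c,round(x["confidence"],2),cv2.boundingRect(m),[np.round(v,1) for v in cv2.minAreaRect(cv2.findNonZero(m))], m.sum())
E
```

```text
window [ 0.619 -0.24   0.15 ]
bottlecap [ 0.493 -0.053  0.098]
rodA [0.434 0.25  0.02 ]
rodB [0.356 0.232 0.02 ]
tip [0.267 0.21  0.01 ]
beaker rim [0.624 0.144 0.069]
roll [0.635 0.    0.038]
buffer [0.361 0.028 0.078]
timer [ 0.366 -0.174  0.018]
bottle_mid scene 0.55 (336, 230, 17, 37) [array([344., 248.]), array([36., 16.]), np.float64(90.0)] 493
bottle_mid top 0.71 (349, 233, 19, 19) [array([357.8, 242.3]), array([17. , 19.1]), np.float64(45.0)] 275
rod_grip scene 0.6 (290, 316, 78, 28) [array([328.4, 331. ]), array([80.8, 13.6]), np.float64(14.7)] 655
rod_grip top 0.6 (236, 263, 18, 70) [array([245.9, 297.3]), array([70.4,  8.2]), np.float64(78.7)] 343
centrifuge scene 0.92 (299, 169, 96, 79) [array([345. , 207.7]), array([92.9, 72. ]), np.float64(9.5)] 5545
centrifuge top 0.6 (385, 143, 102, 106) [array([435.8, 197.3]), array([102. ,  92.9]), np.float64(81.6)] 8911
beaker_mid scene 0.95 (251, 251, 22, 34) [array([261.5, 267.5]), array([33.2, 20.3]), np.float64(87.1)] 626
beaker_mid top 0.83 (270, 178, 22, 24) [array([280.5, 189.5]), array([23., 21.]), np.float64(90.0)] 425
```

View pics/top1.png

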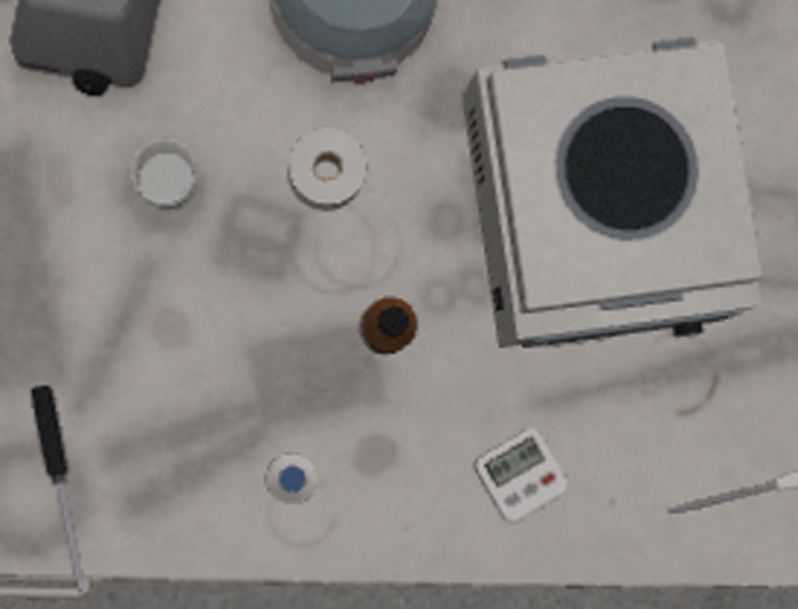

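The crop confirms a wide gap between bottle (390,323) and centrifuge; the slot is at (498,298) in the crop, and the centrifuge is yawed about 9°. I'll move above the bottle.

step_arm:
  commands:
    - [[459,-367,20],[0,0,0],1]
    - [[459,-367,20],[0,0,0],1]
    - [[459,-367,20],[0,0,0],1]
    - [[459,-367,20],[0,0,0],1]
    - [[459,-367,20],[0,0,0],1]
    - [[459,-367,20],[0,0,0],1]
    - [[459,-367,20],[0,0,0],1]
    - [[459,-367,20],[0,0,0],1]
    - [[459,-367,20],[0,0,0],1]
    - [[459,-367,20],[0,0,0],1]

```text
t: 2.5
position: [0.4409, -0.1216, 0.2145]
orientation: [0.0, 0.991, 0.137, 0.0]
force: [0.9, -1.5, 0.8]
gripper_width: 1.001
grip_force: 0.0
```

step_arm:
  commands:
    - [[0,0,0],[0,0,0],1]
    - [[0,0,0],[0,0,0],1]
    - [[0,0,0],[0,0,0],1]

```text
t: 2.8
position: [0.4398, -0.124, 0.2144]
orientation: [0.0, 0.991, 0.136, -0.0]
force: [-0.0, -0.9, -0.7]
gripper_width: 1.002
grip_force: 0.0
```

```bash
cat >> h.py <<'E'
def plan(p,yaw=None,o=None):
    """shift (mm) and turn about tool z to reach TCP p with tool-y pointing along yaw (deg)"""
    o=o or bot.get_obs(); w,x,y,z=o["orientation"]; r=R.from_quat([x,y,z,w])
    sh=r.inv().apply(np.array(p)-o["position"])*1000
    t=np.zeros(3)
    if yaw is not None:
        a=np.radians(yaw); Y=[np.cos(a),np.sin(a),0];Z=[0,0,-1];X=np.cross(Y,Z)
        t=(r.inv()*R.from_matrix(np.column_stack([X,Y,Z]))).as_rotvec()
    print("shift",sh.round(1),"turn",t.round(4),"q",np.round(o["qpos"],2),"t",round(o["t"],2))
E
python3 - <<'E'
from h import *
s=bot.snapshot("wrist"); save(s,"w0.png")
print(ray(s,(320,240)))
for n,z in [("bottle_mid",.09),("slot",.055),("centrifuge",.15)]:
    print(n,[(np.round(l["position"]).tolist(),round(l["confidence"],2),onz(s,l["position"],z).round(3)) for l in bot.look_for("wrist",n)[:2]])
plan([.491,-.052,.036])
E
```

```text
(array([ 0.50563647, -0.10480445,  0.35638175]), array([-0.26842272, -0.07058641, -0.96072938]))
bottle_mid [([256.0, 126.0], 0.65, array([ 0.497, -0.061,  0.09 ]))]
slot [([518.0, 109.0], 0.97, array([ 0.56 , -0.243,  0.055]))]
centrifuge [([517.0, 110.0], 0.93, array([ 0.542, -0.199,  0.15 ]))]
shift [ 68.9 -56.2 178.5] turn [0. 0. 0.] q [-0.28 -0.14 -0.08  1.63 -0.    2.59] t 3.0
```

View pics/w0.png

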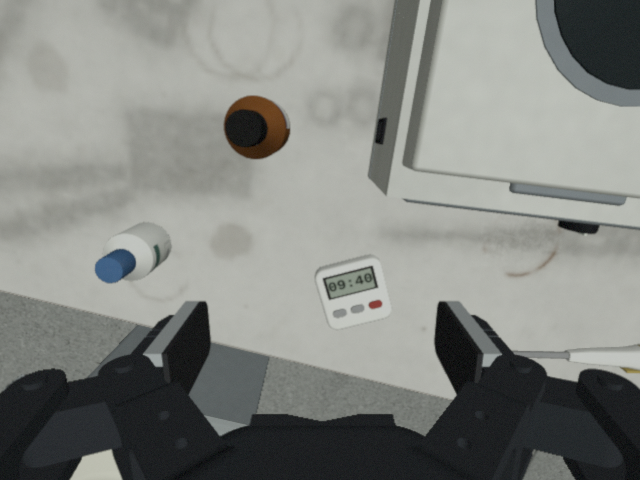

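The wrist picture shows the bottle cap at (246,128) with its body to the right of it, the slot at (380,131), the housing's front-left top corner at (388,195) with its left top edge running to (428,10), and the timer at (353,290).

```bash
python3 - <<'E'
from h import *
s=bot.snapshot("wrist")
print("cap",onz(s,(246,128),.098)); print("body c",onz(s,(258,127),.07))
print("slot z.055",onz(s,(380,131),.055))
a=onz(s,(388,195),.115);b=onz(s,(428,10),.115);c=onz(s,(630,227),.115)
print(a,b,c,np.degrees(np.arctan2(b[1]-a[1],b[0]-a[0])),np.degrees(np.arctan2(a[1]-c[1],a[0]-c[0]))-90)
t=bot.snapshot("top"); print("slot top",onz(t,(396.7,232.8),.055))
bx=(cv2.cvtColor(s["color"],cv2.COLOR_RGB2HSV)); m=((bx[...,0]<20)&(bx[...,1]>150)).astype(np.uint8);m[300:]=0;print(cv2.boundingRect(m))
plan([.494,-.057,.18])
E
```

```text
cap [ 0.49370755 -0.05758905  0.098     ]
body c [ 0.4954339  -0.06059631  0.07      ]
slot z.055 [ 0.51696095 -0.14850027  0.055     ]
[ 0.47859654 -0.15700522  0.115     ] [ 0.58403674 -0.14574296  0.115     ] [ 0.50065949 -0.31546045  0.115     ] 6.096751572772477 7.926772597933933
slot top [ 0.51926021 -0.14811653  0.055     ]
(225, 97, 63, 61)
shift [ 70.3 -50.3  34.4] turn [0. 0. 0.] q [-0.28 -0.14 -0.08  1.63 -0.    2.59] t 3.1
```

step_arm:
  commands:
    - [[70,-50,34],[0,0,0],1]
    - [[70,-50,34],[0,0,0],1]
    - [[70,-50,80],[0,0,0],1]
    - [[70,-50,125],[0,0,0],1]
    - [[70,-50,160],[0,0,0],1]
    - [[70,-50,177],[0,0,0],1]
    - [[70,-50,177],[0,0,0],1]
    - [[70,-50,177],[0,0,0],0.4]
    - [[70,-50,177],[0,0,0],0.4]
    - [[70,-50,177],[0,0,0],0.3]
  grip_force: 40

```text
t: 4.1
position: [0.495, -0.0566, 0.039]
orientation: [0.0, 0.991, 0.136, 0.001]
force: [0.2, -0.1, 13.4]
gripper_width: 0.531
grip_force: 38.4
```

step_arm:
  commands:
    - [[0,0,0],[0,0,0],0.3]
    - [[0,0,0],[0,0,0],0.3]
    - [[0,0,0],[0,0,0],0.3]

```text
t: 4.4
position: [0.4951, -0.0567, 0.0392]
orientation: [0.0, 0.991, 0.136, 0.001]
force: [-0.1, -0.5, 5.5]
gripper_width: 0.525
grip_force: 40.4
```

step_arm:
  commands:
    - [[0,0,-50],[0,0,0],0.3]
    - [[-20,40,-65],[0,0,-0.15],0.3]
    - [[0,0,-65],[0,0,-0.3],0.3]
    - [[20,-40,-65],[0,0,-0.45],0.3]
    - [[40,-85,-65],[0,0,-0.6],0.3]
    - [[60,-130,-65],[0,0,-0.75],0.3]
    - [[80,-175,-65],[0,0,-0.9],0.3]
    - [[100,-220,-65],[0,0,-1.05],0.3]
    - [[120,-265,-65],[0,0,-1.2],0.3]
    - [[129,-293,-65],[0,0,-1.35],0.3]

```text
t: 5.4
position: [0.5392, 0.2639, 0.1028]
orientation: [0.0, 0.69, 0.724, 0.001]
force: [-0.2, -0.5, -1.1]
gripper_width: 0.526
grip_force: 42.1
```

```bash
python3 - <<'E'
from h import *
o=bot.get_obs();print(o["position"])
plan([.54,.26,.0405])
E
```

```text
[0.53923916 0.26390929 0.10277266]
shift [-4.   0.5 62.3] turn [0. 0. 0.] q [0.45 0.19 0.05 1.42 0.   1.98] t 5.4
```

step_arm:
  commands:
    - [[0,0,25],[0,0,0],0.3]
    - [[0,0,45],[0,0,0],0.3]
    - [[0,0,55],[0,0,0],0.3]
    - [[0,0,60],[0,0,0],0.3]
    - [[0,0,63],[0,0,0],0.3]
    - [[0,0,63],[0,0,0],0.3]
    - [[0,0,63],[0,0,0],0.3]

```text
t: 6.1
position: [0.5394, 0.2605, 0.0403]
orientation: [0.0, 0.693, 0.721, 0.001]
force: [-0.1, 0.2, -1.6]
gripper_width: 0.525
grip_force: 42.1
```

step_arm:
  commands:
    - [[0,0,1],[0,0,0],0.3]
    - [[0,0,2],[0,0,0],0.3]
    - [[0,0,2],[0,0,0],0.3]
    - [[0,0,2],[0,0,0],0.7]
    - [[0,0,2],[0,0,0],0.9]
    - [[0,0,2],[0,0,0],1]
    - [[0,0,2],[0,0,0],1]
    - [[0,0,-20],[0,0,0],1]
    - [[0,0,-60],[0,0,0],1]
    - [[0,0,-110],[0,0,0],1]

```text
t: 7.1
position: [0.5378, 0.2599, 0.1485]
orientation: [-0.001, 0.693, 0.721, -0.002]
force: [0.9, 0.5, 0.4]
gripper_width: 0.996
grip_force: 0.0
```

```bash
python3 - <<'E'
from h import *
plan([.395,.241,.18],103.5)
E
```

```text
shift [ -13.2 -143.6  -30.9] turn [-0.004  -0.0021 -1.7661] q [ 0.45  0.19  0.13  1.52 -0.    1.98] t 7.1
```

step_arm:
  commands:
    - [[0,0,-20],[0,0,-0.15],1]
    - [[-3,-30,-40],[0,0,-0.3],1]
    - [[-5,-60,-50],[0,0,-0.45],1]
    - [[-8,-90,-50],[0,0,-0.6],1]
    - [[-10,-120,-50],[0,0,-0.75],1]
    - [[-13,-144,-50],[0,0,-0.9],1]
    - [[-13,-144,-50],[0,0,-1.05],1]
    - [[-13,-144,-50],[0,0,-1.2],1]
    - [[-13,-144,-50],[0,0,-1.35],1]
    - [[-13,-144,-50],[0,0,-1.5],1]

```text
t: 8.1
position: [0.3955, 0.2417, 0.1993]
orientation: [0.0, 0.012, 1.0, 0.0]
force: [0.9, 0.3, 0.5]
gripper_width: 0.998
grip_force: 0.0
```

step_arm:
  commands:
    - [[0,0,0],[0,0,-0.15],1]
    - [[0,0,0],[0,0,-0.266],1]
    - [[0,0,0],[0,0,-0.266],1]

```text
t: 8.4
position: [0.3956, 0.2417, 0.1993]
orientation: [0.0, -0.118, 0.993, -0.0]
force: [0.4, 0.8, 0.9]
gripper_width: 1.003
grip_force: 0.0
```

```bash
python3 - <<'E'
from h import *
s=bot.snapshot("wrist"); save(s,"w1.png")
for n in ("rod_grip","rod_tip"):
    for l in bot.look_for("wrist",n)[:2]: print(n,np.round(l["position"]),l["confidence"],onz(s,l["position"],.012).round(4))
for x in bot.cut_out("wrist","rod_grip")[:1]:
    m=x["pixels"].astype(np.uint8); print(cv2.boundingRect(m),cv2.minAreaRect(cv2.findNonZero(m)))
plan([.395,.241,.18],103.5)
E
```

```text
rod_grip [324. 180.] 0.75 [0.3668 0.2371 0.012 ]
rod_tip [322. 188.] 0.66 [0.3735 0.2364 0.012 ]
(310, 33, 24, 227) ((323.1526794433594, 146.0869598388672), (22.874469757080078, 226.19776916503906), 1.3639274835586548)
shift [ 0.7 -0.5 19.3] turn [-0.     -0.     -0.0027] q [ 0.55 -0.13 -0.1   1.6   0.    0.32] t 8.6
```

View pics/w1.png

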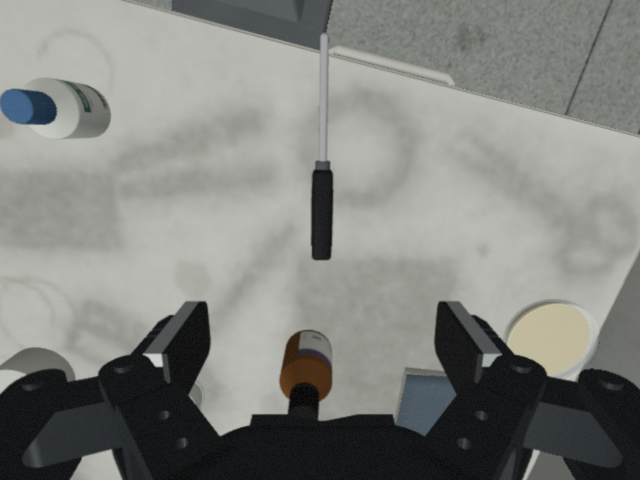

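The bottle stands upright at its new place (305,370). The rod handle runs from (322,165) to (321,259), with the tip at (324,37), nearly aligned with the tool.

```bash
python3 - <<'E'
from h import *
s=bot.snapshot("wrist")
a=onz(s,(321,259),.012);b=onz(s,(322,168),.024);t=onz(s,(324,37),.012)
print(a,b,t,np.linalg.norm(t-a),np.degrees(np.arctan2(*(t-a)[1::-1])))
u=(t-a)/np.linalg.norm(t-a); g=t-u*.145; print("grip",g,g-0,a+u*.04)
yaw=np.degrees(np.arctan2(u[1],u[0]))-90+360
print(yaw); g[2]=.012-.007
plan(g,yaw)
E
```

```text
[0.43712768 0.25095498 0.012     ] [0.35571789 0.23264048 0.024     ] [0.25840004 0.21120635 0.012     ] 0.18309429312169676 -167.46160966503857
grip [0.3999419  0.24268494 0.012     ] [0.3999419  0.24268494 0.012     ] [0.39808165 0.24227123 0.012     ]
102.53839033496143
shift [ -4.5  -0.  194.3] turn [-0.     -0.      0.0147] q [ 0.55 -0.13 -0.1   1.6  -0.    0.31] t 8.65
```

step_arm:
  commands:
    - [[-4,0,50],[0,0,0.015],0.7]
    - [[-4,0,100],[0,0,0.015],0.6]
    - [[-4,0,150],[0,0,0.015],0.6]
    - [[-4,0,180],[0,0,0.015],0.6]
    - [[-4,0,190],[0,0,0.015],0.6]
    - [[-4,0,194],[0,0,0.015],0.6]
    - [[-4,0,194],[0,0,0.015],0.1]
    - [[-4,0,194],[0,0,0.015],0.0]
    - [[-4,0,194],[0,0,0.015],0.0]
    - [[-4,0,194],[0,0,0.015],0.0]
  grip_force: 60

```text
t: 9.65
position: [0.4007, 0.2434, 0.0074]
orientation: [0.002, -0.11, 0.994, 0.001]
force: [0.4, -0.6, 6.7]
gripper_width: 0.195
grip_force: 59.8
```

step_arm:
  commands:
    - [[0,0,0],[0,0,0],0]
    - [[0,0,0],[0,0,0],0]
    - [[0,0,-10],[0,0,0],0]
    - [[0,0,-40],[0,0,0],0]
    - [[0,0,-80],[0,0,0],0]
    - [[0,0,-80],[0,0,0],0]

```text
t: 10.25
position: [0.4018, 0.244, 0.0914]
orientation: [0.004, -0.11, 0.994, 0.002]
force: [-0.6, -0.1, -0.9]
gripper_width: 0.192
grip_force: 58.8
```

```bash
python3 - <<'E'
from h import *
s=bot.snapshot("wrist"); save(s,"w2.png")
o=bot.get_obs();print(o["position"])
# slot: candidate centrifuge yaw 8
a=np.radians(8);y=np.array([-np.sin(a),np.cos(a),0]);sl=np.array([.518,-.148,.055])
p=sl+y*(.145+.07);p[2]=.13
plan(p,188)
E
```

```text
[0.40102947 0.24355595 0.08885721]
shift [ -46.1 -193.3  -41.2] turn [-0.0025  0.0057 -1.4899] q [ 0.55 -0.12 -0.3   1.38  0.    0.33] t 10.3
```

View pics/w2.png

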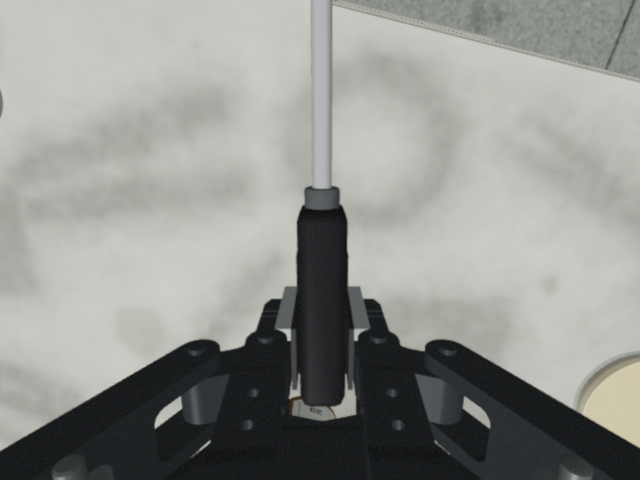

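The rod is held straight and centred: the handle is at (322,300), with the shaft running up column 322.

step_arm:
  commands:
    - [[0,0,-50],[0,0,0],0]
    - [[0,0,-100],[0,0,-0.15],0]
    - [[0,-40,-131],[0,0,-0.3],0]
    - [[-10,-85,-131],[0,0,-0.45],0]
    - [[-20,-130,-131],[0,0,-0.6],0]
    - [[-35,-170,-131],[0,0,-0.75],0]
    - [[-45,-210,-131],[0,0,-0.9],0]
    - [[-55,-250,-131],[0,0,-1.05],0]
    - [[-65,-290,-131],[0,0,-1.2],0]
    - [[-76,-331,-131],[0,0,-1.35],0]

```text
t: 11.3
position: [0.5463, -0.0655, 0.2158]
orientation: [-0.0, -0.672, 0.741, 0.0]
force: [1.6, -0.4, -1.0]
gripper_width: 0.191
grip_force: 58.9
```

step_arm:
  commands:
    - [[0,0,0],[0,0,-0.14],0]
    - [[0,0,0],[0,0,-0.14],0]
    - [[0,0,0],[0,0,-0.14],0]

```text
t: 11.6
position: [0.5457, -0.0635, 0.2159]
orientation: [0.0, 0.718, -0.696, -0.0]
force: [-0.3, -0.0, -1.4]
gripper_width: 0.191
grip_force: 59.0
```

```bash
python3 - <<'E'
from h import *
s=bot.snapshot("wrist"); save(s,"w3.png")
for n in ["slot"]:
    for l in bot.look_for("wrist",n)[:3]: print(n,np.round(l["position"]),l["confidence"],onz(s,l["position"],.055).round(4))
print("pred",proj(s,[.518,-.148,.055]))
plan([.488,.065,.13],188)
E
```

```text
slot [204.  62.] 0.73 [ 0.6346 -0.1778  0.055 ]
pred [np.float64(360.55617267810607), np.float64(110.65162458937502)]
shift [-129.8   53.3   86.3] turn [ 1.000e-04  1.000e-04 -1.054e-01] q [-0.11  0.08  0.14  1.63  0.   -1.72] t 11.7
```

View pics/w3.png

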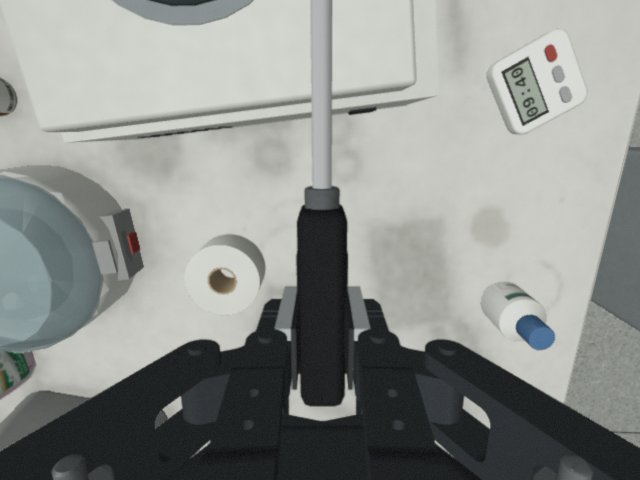

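The slot shows as the dark mark at (362,110), close to the prediction, and the housing's left edge runs from (68,140) to (437,96). I'll refine both numerically.

```bash
python3 - <<'E'
from h import *
s=bot.snapshot("wrist")
g=cv2.cvtColor(s["color"],cv2.COLOR_RGB2GRAY)
r=g[98:122,338:392]<60; ys,xs=np.nonzero(r); print("dark",xs.min()+338,xs.max()+338,ys.min()+98,ys.max()+98,xs.mean()+338,ys.mean()+98)
p=(xs.mean()+338,ys.mean()+98);P=onz(s,p,.055);print(P)
for a,b,z in [((68,140),(437,96),.115),((45,131),(414,84),.15)]:
    A=onz(s,a,z);B=onz(s,b,z);d=A-B;print(A,B,"yaw",np.degrees(np.arctan2(d[1],d[0])))
# lid top edge, line fit via column-wise gradient
for c0,c1 in((70,300),):
  pts=[]
  for c in range(c0,c1,4):
    col=g[100:150,c].astype(int); pts.append((c,100+np.argmin(np.diff(cv2.GaussianBlur(g[100:150,c:c+1],(1,5),0).ravel().astype(int)))))
  vx,vy,x0,y0=cv2.fitLine(np.array(pts,np.float32),cv2.DIST_HUBER,0,.01,.01).ravel()
  q=lambda c:(c,y0+(c-x0)*vy/vx)
  A=onz(s,q(70),.15);B=onz(s,q(410),.15);d=A-B;print(q(70),q(410),"yaw",np.degrees(np.arctan2(d[1],d[0])))
# rod direction in world from shaft pixel columns
for row in(10,90,170):
    d=np.diff(g[row,290:350].astype(int)); print(row,290+np.argmax(d),290+np.argmin(d))
o=bot.get_obs();w,x,y,z=o["orientation"];M=R.from_quat([x,y,z,w]).as_matrix();print(M[:,0],np.degrees(np.arctan2(M[1,0],M[0,0])),o["position"])
E
```

```text
dark 349 375 107 113 361.780487804878 109.95121951219512
[ 0.51742059 -0.14814801  0.055     ]
[ 0.70352596 -0.12121111  0.115     ] [ 0.47860249 -0.15448449  0.115     ] yaw 8.414850479835145
[ 0.69224397 -0.12704095  0.15      ] [ 0.50073909 -0.15670208  0.15      ] yaw 8.804267891675583
(70, np.float32(140.02686)) (410, np.float32(98.95301)) yaw 8.507696694192324
10 331 310
90 331 311
170 331 311
[ 3.49699626e-02 -9.99388364e-01  1.28031973e-07] -87.99596013661291 [ 0.54582076 -0.06292972  0.21645763]
```

```bash
python3 - <<'E'
from h import *
plan([.4886,.0448,.16],188.5)
E
```

```text
shift [-109.7   53.4   56.4] turn [-0.0002 -0.     -0.1134] q [-0.11  0.08  0.14  1.63  0.   -1.72] t 11.75
```

step_arm:
  commands:
    - [[-40,20,0],[0,0,-0.113],0]
    - [[-80,40,0],[0,0,-0.113],0]
    - [[-110,53,20],[0,0,-0.113],0]
    - [[-110,53,70],[0,0,-0.113],0]
    - [[-110,53,120],[0,0,-0.113],0]
    - [[-110,53,160],[0,0,-0.113],0]
    - [[-110,53,166],[0,0,-0.113],0]
    - [[-110,53,166],[0,0,-0.113],0]
    - [[-110,53,166],[0,0,-0.113],0]

```text
t: 12.65
position: [0.4903, 0.0446, 0.0528]
orientation: [-0.001, 0.758, -0.652, 0.001]
force: [-0.4, 1.5, -1.0]
gripper_width: 0.192
grip_force: 59.1
```

```bash
python3 - <<'E'
from h import *
o=bot.get_obs();print(o["position"],o["force"])
w,x,y,z=o["orientation"];M=R.from_quat([x,y,z,w]).as_matrix();print(M[:,0])
S={c:bot.snapshot(c) for c in("scene","top")}
tip=o["position"]+M[:,0]*.145+[0,0,.005]
a=cv2.resize(S["scene"]["color"][190:290,290:410],None,fx=4,fy=4,interpolation=cv2.INTER_CUBIC)
b=cv2.resize(S["top"]["color"][190:290,320:440],None,fx=4,fy=4,interpolation=cv2.INTER_CUBIC)
cv2.imwrite("pics/c4.png",np.vstack([a,b])[:,:,::-1][:800])if 0 else cv2.imwrite("pics/c4.png",cv2.resize(np.hstack([a,b]),(800,333))[:,:,::-1])
for c in S: print(c,"tip pred",np.round(proj(S[c],tip),1),"slot",np.round(proj(S[c],[.5174,-.1481,.055]),1),"tcp",np.round(proj(S[c],o["position"]+[0,0,.005]),1))
plan([.5174-.0215-.0,-.1481+.1434,.05],188.5)
E
```

```text
[0.49034798 0.04455283 0.05281986] [-0.42081635  1.45530168 -1.01619408]
[ 1.48546634e-01 -9.88905384e-01  1.97029278e-04]
scene tip pred [348.3 236.9] slot [355.9 230.9] tcp [325.1 260. ]
top tip pred [377.2 235.2] slot [396.7 233.5] tcp [319.7 242.6]
shift [49.4  2.1  2.9] turn [-0.0038 -0.0002  0.0007] q [ 0.09 -0.05 -0.31  1.31  0.   -1.63] t 12.75
```

View pics/c4.png

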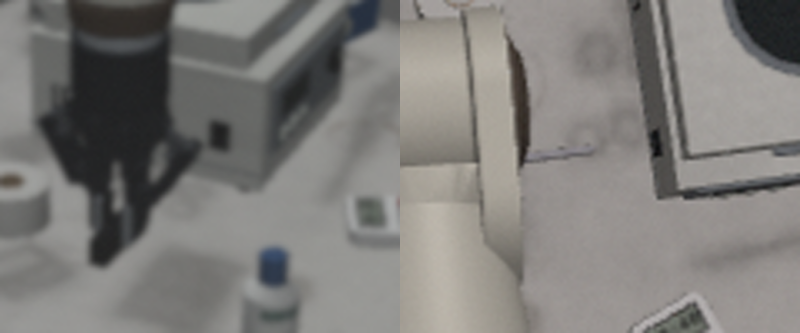

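The crop shows the shaft tip at top-view pixel (377.6,235.6), in line with the slot at (396.8,232.9). The slot in the scene view matches its prediction, so I'll insert with a 1 mm lateral correction.

step_arm:
  commands:
    - [[10,1,2],[0,0,0],0]
    - [[25,1,2],[0,0,0],0]
    - [[40,1,2],[0,0,0],0]
    - [[48,1,2],[0,0,0],0]
    - [[56,1,2],[0,0,0],0]
    - [[64,1,2],[0,0,0],0]
    - [[72,1,2],[0,0,0],0]
    - [[80,1,2],[0,0,0],0]
    - [[80,1,2],[0,0,0],0]

```text
t: 13.65
position: [0.5001, -0.0358, 0.0482]
orientation: [0.0, 0.758, -0.653, 0.0]
force: [-0.5, -1.2, -1.1]
gripper_width: 0.191
grip_force: 59.1
```

step_arm:
  commands:
    - [[8,0,0],[0,0,0],0]
    - [[15,0,0],[0,0,0],0]
    - [[20,0,0],[0,0,0],0]
    - [[24,0,0],[0,0,0],0]
    - [[27,0,0],[0,0,0],0]
    - [[29,0,0],[0,0,0],0]
    - [[29,0,0],[0,0,0],0]

```text
t: 14.35
position: [0.5042, -0.0631, 0.0482]
orientation: [-0.001, 0.758, -0.652, -0.001]
force: [-1.4, 6.1, 0.6]
gripper_width: 0.191
grip_force: 59.2
```

step_arm:
  commands:
    - [[2,0,0],[0,0,0],0]
    - [[4,0,0],[0,0,0],0]
    - [[5,0,0],[0,0,0],0]
    - [[5,0,0],[0,0,0],0]

```text
t: 14.75
position: [0.5046, -0.0666, 0.0481]
orientation: [-0.001, 0.758, -0.652, -0.002]
force: [-1.2, 14.6, 0.8]
gripper_width: 0.194
grip_force: 59.3
```

```bash
python3 - <<'E'
from h import *
s=bot.snapshot("scene"); save(s,"s5.png",(260,120,430,290),3)
print(bot.get_obs()["force"])
E
```

```text
[-2.44763552 13.82808102  1.29029501]
```

View pics/s5.png

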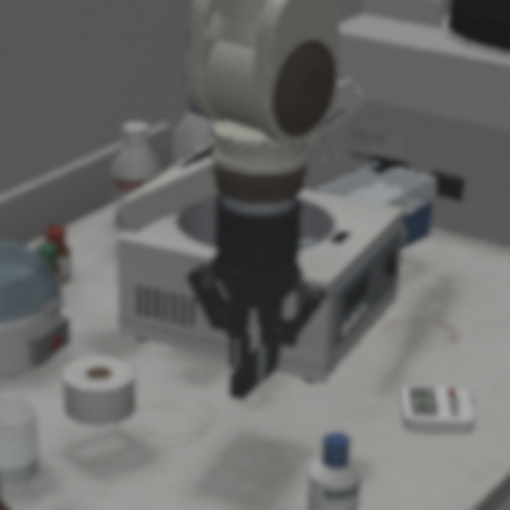

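The lid is up, standing behind the open chamber at crop (170,190), and the rod is at the latch's stop. I'll withdraw it straight and lay it down.

step_arm:
  commands:
    - [[-5,0,0],[0,0,0],0]
    - [[-20,0,0],[0,0,0],0]
    - [[-45,0,0],[0,0,0],0]
    - [[-70,0,0],[0,0,0],0]
    - [[-100,0,0],[0,0,0],0]
    - [[-150,0,0],[0,0,0],0]
    - [[-200,0,0],[0,0,0],0]
    - [[-200,0,20],[0,0,0],0]
    - [[-200,0,32],[0,0,0],0]
    - [[-200,0,36],[0,0,0],0]

```text
t: 15.8
position: [0.4743, 0.1287, 0.0107]
orientation: [0.001, 0.758, -0.652, -0.0]
force: [0.2, 0.2, -0.3]
gripper_width: 0.195
grip_force: 59.2
```

step_arm:
  commands:
    - [[0,0,1],[0,0,0],0]
    - [[0,0,2],[0,0,0],0]
    - [[0,0,3],[0,0,0],0]
    - [[0,0,3],[0,0,0],0]

```text
t: 16.2
position: [0.4757, 0.1287, 0.0096]
orientation: [-0.0, 0.758, -0.653, 0.0]
force: [-0.7, 0.7, -0.3]
gripper_width: 0.196
grip_force: 59.2
```

step_arm:
  commands:
    - [[0,0,1],[0,0,0],0]
    - [[0,0,2],[0,0,0],0]
    - [[0,0,2],[0,0,0],0]

```text
t: 16.5
position: [0.4755, 0.1291, 0.0074]
orientation: [-0.0, 0.758, -0.652, 0.0]
force: [0.4, -0.3, 0.4]
gripper_width: 0.193
grip_force: 59.3
```

step_arm:
  commands:
    - [[0,0,1],[0,0,0],0]
    - [[0,0,1],[0,0,0],0.3]
    - [[0,0,1],[0,0,0],0.5]
    - [[0,0,1],[0,0,0],0.6]
    - [[0,0,-30],[0,0,0],0.6]
    - [[0,0,-80],[0,0,0],0.6]
    - [[0,0,-130],[0,0,0],0.6]
    - [[20,0,-180],[0,0,0],0.6]
    - [[60,-20,-220],[0,0,0],0.6]
    - [[110,-30,-250],[0,0,0],0.6]

```text
t: 17.5
position: [0.5152, 0.0419, 0.248]
orientation: [-0.001, 0.759, -0.652, 0.001]
force: [0.8, 1.0, -1.1]
gripper_width: 0.601
grip_force: 0.0
```

step_arm:
  commands:
    - [[50,-15,-25],[0,0,0],0.6]
    - [[100,-30,-25],[0,0,0],0.6]
    - [[150,-45,-25],[0,0,0],0.6]
    - [[200,-60,-25],[0,0,0],0.6]
    - [[207,-60,-25],[0,0,0],0.6]
    - [[207,-60,-25],[0,0,0],0.6]

```text
t: 18.1
position: [0.605, -0.1566, 0.2686]
orientation: [0.001, 0.757, -0.654, -0.001]
force: [-0.6, 0.1, 0.3]
gripper_width: 0.599
grip_force: 0.0
```

```bash
python3 - <<'E'
from h import *
s=bot.snapshot("wrist"); save(s,"w6.png")
for n,z in (("tube_mid",.125),("balance_mid",.11)):
    for l in bot.look_for("wrist",n)[:2]: print(n,np.round(l["position"]),l["confidence"],onz(s,l["position"],z).round(4))
print("origin",proj(s,[.6215,-.24,.102]),bot.get_obs()["position"])
E
```

```text
tube_mid [345.  48.] 0.61 [ 0.6062 -0.2807  0.125 ]
balance_mid [298. 167.] 0.73 [ 0.6279 -0.1952  0.11  ]
origin [np.float64(314.702586386567), np.float64(109.09549675555596)] [ 0.60431386 -0.15322301  0.27018439]
```

View pics/w6.png

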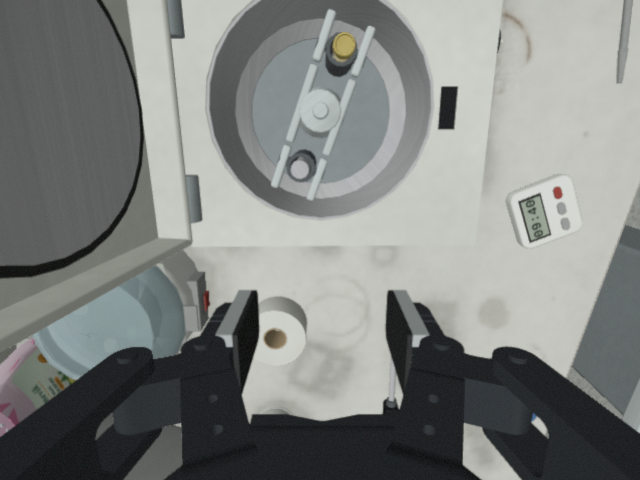

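The chamber is open: the tube's yellow cap is at (344,46), the hub at (320,110) and the balance weight at (300,167). The rod lies on the bench at (393,370).

```bash
python3 - <<'E'
from h import *
s=bot.snapshot("wrist")
im=cv2.cvtColor(s["color"],cv2.COLOR_RGB2HSV);m=((im[...,0]>12)&(im[...,0]<35)&(im[...,1]>110)&(im[...,2]>90)).astype(np.uint8);m[90:]=0;m[:,:310]=0;m[:,380:]=0
print(cv2.boundingRect(m))
b=onz(s,(345,42.5),.130);T=onz(s,(344.5,44),.13);H=onz(s,(320.5,110),.102);B=onz(s,(299,169),.1)
print("T",T,b,"H",H,"B",B,np.linalg.norm((T-H)[:2]),np.linalg.norm((B-H)[:2]))
u=(H-B)[:2];u/=np.linalg.norm(u);print("T from rotor",H[:2]+u*.048)
plan([T[0],T[1],.106]); plan([T[0],T[1],.2],188.5)
E
```

```text
(334, 28, 22, 26)
T [ 0.60674329 -0.27916393  0.13      ] [ 0.60656152 -0.28011025  0.13      ] H [ 0.61684691 -0.23658074  0.102     ] B [ 0.62744663 -0.18926139  0.1       ] 0.043765410742216966 0.04849200790530511
T from rotor [ 0.60635473 -0.28341998]
shift [125.3  16.5 164.5] turn [0. 0. 0.] q [-0.25  0.29  0.49  1.77  0.   -1.97] t 18.3
shift [125.3  16.5  70.5] turn [-0.0001  0.0002  0.0019] q [-0.25  0.29  0.49  1.77  0.   -1.97] t 18.3
```

step_arm:
  commands:
    - [[45,6,0],[0,0,0],0.5]
    - [[90,12,0],[0,0,0],0.5]
    - [[127,17,20],[0,0,0],0.5]
    - [[127,17,60],[0,0,0],0.5]
    - [[127,17,100],[0,0,0],0.5]
    - [[127,17,130],[0,0,0],0.5]
    - [[127,17,150],[0,0,0],0.5]
    - [[127,17,160],[0,0,0],0.5]
    - [[127,17,163],[0,0,0],0.5]
    - [[127,17,163],[0,0,0],0.5]
  grip_force: 20

```text
t: 19.3
position: [0.6069, -0.2814, 0.1083]
orientation: [-0.0, 0.758, -0.652, 0.001]
force: [-0.6, 0.4, 0.1]
gripper_width: 0.501
grip_force: 0.0
```

```bash
python3 - <<'E'
from h import *
print(bot.get_obs()["position"])
s=bot.snapshot("wrist"); save(s,"w7.png",(180,140,460,400),2.2)
E
```

```text
[ 0.60694799 -0.28144216  0.10830641]
```

View pics/w7.png

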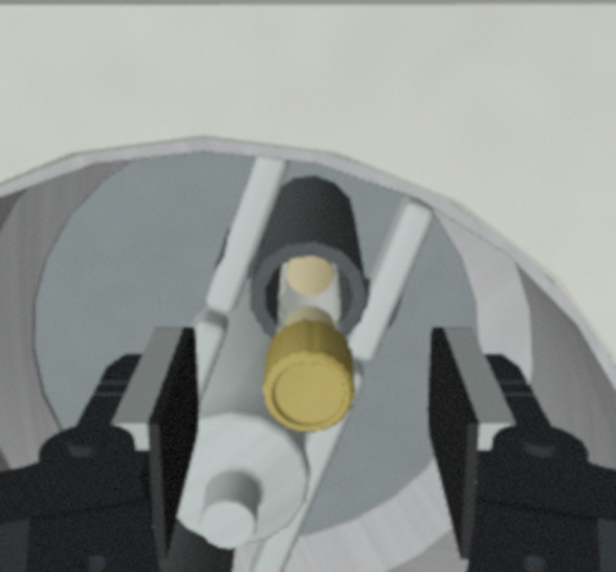

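The cap is centred between the pads at (308,390) in the crop, clear of the hub and rails. I'll close and lift.

step_arm:
  commands:
    - [[0,0,1],[0,0,0],0.3]
    - [[0,0,2],[0,0,0],0.15]
    - [[0,0,2],[0,0,0],0.05]
    - [[0,0,2],[0,0,0],0]
    - [[0,0,2],[0,0,0],0]
    - [[0,0,2],[0,0,0],0]
  grip_force: 25

```text
t: 19.95
position: [0.6069, -0.2821, 0.106]
orientation: [-0.0, 0.758, -0.652, 0.001]
force: [0.4, -0.4, 5.6]
gripper_width: 0.177
grip_force: 25.2
```

step_arm:
  commands:
    - [[0,0,-10],[0,0,0],0]
    - [[0,0,-25],[0,0,0],0]
    - [[0,0,-45],[0,0,0],0]
    - [[0,0,-70],[0,0,0],0]
    - [[0,0,-100],[0,0,0],0]
    - [[0,0,-130],[0,0,0],0]
    - [[0,0,-130],[0,0,0],0]

```text
t: 20.65
position: [0.6073, -0.2822, 0.2413]
orientation: [-0.001, 0.758, -0.652, 0.003]
force: [0.5, -0.7, 0.8]
gripper_width: 0.174
grip_force: 24.8
```

```bash
python3 - <<'E'
from h import *
S={c:bot.snapshot(c) for c in("scene","top")}
rs=[]
for c in S:
    for x in bot.cut_out(c,"beaker_mid")[:1]:
        m=x["pixels"].astype(np.uint8);bb=cv2.boundingRect(m);p=x["position"];print(c,x["confidence"],bb,p,cv2.minEnclosingCircle(cv2.findNonZero(m)))
    print(c,proj(S[c],[.624,.144,.069]),proj(S[c],[.624,.144,.0]))
print("top rim",onz(S["top"],(280.5,188),.069),onz(S["top"],(280.5,189.5),.0345))
plan([.622,.143,.24])
plan([.52,.11,.24])
E
```

```text
scene 0.7 (253, 251, 19, 33) [262.4, 261.7] ((263.0, 267.0), 16.03131866455078)
scene [np.float64(260.8019319970331), np.float64(256.3825793448099)] [np.float64(262.225267190767), np.float64(278.8201892695686)]
top [np.float64(280.84791067630886), np.float64(187.98516477399457)] [np.float64(282.2688691157045), np.float64(192.58757603646177)]
top rim [0.62394575 0.14486645 0.069     ] [0.62611812 0.14680333 0.0345    ]
shift [-417.7  -78.7   -5.2] turn [0. 0. 0.] q [-0.44  0.4   0.55  1.73  0.   -2.16] t 20.85
shift [-400.3   27.1   -5.1] turn [0. 0. 0.] q [-0.44  0.4   0.55  1.73  0.   -2.16] t 20.85
```

step_arm:
  commands:
    - [[-40,-6,-5],[0,0,0],0]
    - [[-88,-14,-5],[0,0,0],0]
    - [[-136,-22,-5],[0,0,0],0]
    - [[-184,-30,-5],[0,0,0],0]
    - [[-232,-38,-5],[0,0,0],0]
    - [[-280,-46,-5],[0,0,0],0]
    - [[-328,-54,-5],[0,0,0],0]
    - [[-376,-62,-5],[0,0,0],0]
    - [[-420,-70,-5],[0,0,0],0]
    - [[-450,-75,-5],[0,0,0],0]

```text
t: 21.85
position: [0.6129, 0.1771, 0.2389]
orientation: [0.001, 0.758, -0.652, -0.001]
force: [0.6, -0.5, -0.2]
gripper_width: 0.174
grip_force: 24.7
```

step_arm:
  commands:
    - [[-25,-2,0],[0,0,0],0]
    - [[-50,-5,0],[0,0,0],0]
    - [[-50,-5,0],[0,0,0],0]
    - [[-50,-5,0],[0,0,0],0]

```text
t: 22.25
position: [0.6108, 0.2246, 0.2391]
orientation: [0.001, 0.758, -0.652, -0.0]
force: [-0.1, 0.4, -0.5]
gripper_width: 0.176
grip_force: 24.7
```

```bash
python3 - <<'E'
from h import *
s=bot.snapshot("wrist"); save(s,"w8.png")
print(bot.get_obs()["position"],proj(s,[.624,.145,.069]),proj(s,[.624,.145,.004]))
for x in bot.cut_out("wrist","beaker_mid")[:1]:
    m=x["pixels"].astype(np.uint8);print(x["confidence"],cv2.boundingRect(m),x["position"])
plan([.624,.145,.24]);plan([.624,.145,.084])
E
```

```text
[0.61103233 0.22395251 0.23948684] [np.float64(318.71960887058435), np.float64(115.27341785983707)] [np.float64(319.2616515782495), np.float64(117.8535721124079)]
0.8 (288, 75, 73, 75) [325.5, 111.2]
shift [79.6 -1.  -0.2] turn [0. 0. 0.] q [ 0.35  0.35  0.5   1.72 -0.   -1.37] t 22.35
shift [ 79.6  -1.2 155.8] turn [0. 0. 0.] q [ 0.35  0.35  0.5   1.72 -0.   -1.37] t 22.35
```

View pics/w8.png

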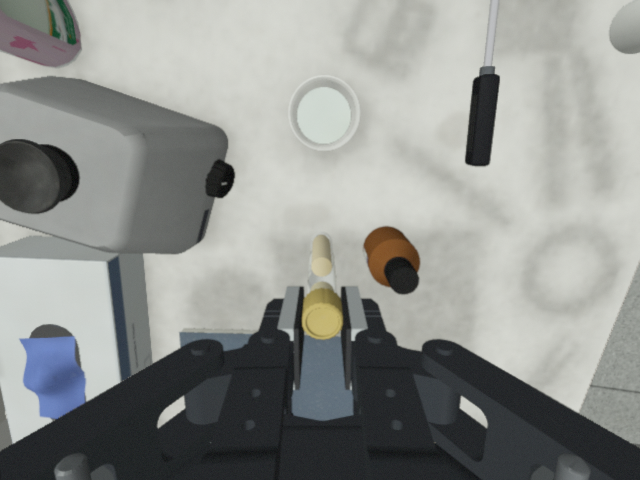

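The wrist picture shows the tube hanging straight, cap (322,315) and foot (320,240), with the beaker centred at (324,112). The brown bottle stands at (395,262) and the rod lies flat at (482,115).

```bash
python3 - <<'E'
from h import *
s=bot.snapshot("wrist"); o=bot.get_obs()
print("beaker rim",onz(s,(324,112),.069),"floor",onz(s,(325,116),.004))
print("foot px pred",proj(s,o["position"]-[0,0,.078]),"capTop",proj(s,o["position"]+[0,0,.024]))
c=onz(s,(324,113),.06); plan([c[0],c[1],.084])
E
```

```text
beaker rim [0.62066316 0.14101652 0.069     ] floor [0.61932604 0.14160282 0.004     ]
foot px pred [np.float64(319.72648715145766), np.float64(249.22177666392747)] capTop [np.float64(317.8639227767566), np.float64(337.4982488118294)]
shift [ 82.5   2.8 156. ] turn [0. 0. 0.] q [ 0.35  0.35  0.5   1.72 -0.   -1.37] t 22.4
```

step_arm:
  commands:
    - [[40,1,0],[0,0,0],0]
    - [[70,2,0],[0,0,0],0]
    - [[79,2,0],[0,0,0],0]
    - [[79,2,20],[0,0,0],0]
    - [[79,2,50],[0,0,0],0]
    - [[79,2,80],[0,0,0],0]
    - [[79,2,110],[0,0,0],0]
    - [[79,2,135],[0,0,0],0]
    - [[79,2,148],[0,0,0],0]
    - [[79,2,148],[0,0,0],0]

```text
t: 23.4
position: [0.6201, 0.1456, 0.0906]
orientation: [0.001, 0.758, -0.653, -0.001]
force: [-0.8, 0.3, -0.1]
gripper_width: 0.177
grip_force: 24.7
```

step_arm:
  commands:
    - [[0,0,2],[0,0,0],0]
    - [[0,0,4],[0,0,0],0]
    - [[0,0,6],[0,0,0],0]
    - [[0,0,6],[0,0,0],0]

```text
t: 23.8
position: [0.6218, 0.1462, 0.0876]
orientation: [-0.001, 0.758, -0.652, 0.001]
force: [-0.2, 0.6, 3.4]
gripper_width: 0.173
grip_force: 25.2
```

step_arm:
  commands:
    - [[0,0,0],[0,0,0],0]
    - [[0,0,1],[0,0,0],0]
    - [[0,0,1],[0,0,0],0]

```text
t: 24.1
position: [0.622, 0.1463, 0.0872]
orientation: [-0.001, 0.758, -0.652, 0.001]
force: [-0.1, -0.1, 10.3]
gripper_width: 0.173
grip_force: 25.7
```

step_arm:
  commands:
    - [[0,0,-1.5],[0,0,0],0]
    - [[0,0,-1.5],[0,0,0],0]
    - [[0,0,-1.5],[0,0,0],0.2]
    - [[0,0,-1.5],[0,0,0],0.25]
    - [[0,0,-1.5],[0,0,0],0.3]
    - [[0,0,-1.5],[0,0,0],0.4]
    - [[0,0,-1.5],[0,0,0],0.5]
    - [[0,0,-1.5],[0,0,0],0.5]
    - [[0,0,-1.5],[0,0,0],0.5]

```text
t: 25.0
position: [0.6211, 0.146, 0.0867]
orientation: [0.0, 0.758, -0.652, -0.0]
force: [0.0, 0.6, 0.3]
gripper_width: 0.498
grip_force: 0.0
```

step_arm:
  commands:
    - [[0,0,-15],[0,0,0],0.5]
    - [[0,0,-40],[0,0,0],0.5]
    - [[0,0,-80],[0,0,0],0.5]
    - [[0,0,-130],[0,0,0],0.5]
    - [[-50,0,-160],[0,0,0],0.5]
    - [[-90,0,-160],[0,0,0],0.5]
    - [[-90,0,-160],[0,0,0],0.5]
    - [[-90,0,-160],[0,0,0],0.5]

```text
t: 25.8
position: [0.6074, 0.236, 0.2477]
orientation: [-0.0, 0.759, -0.652, 0.0]
force: [-1.0, -0.4, -0.3]
gripper_width: 0.496
grip_force: 0.0
```

```bash
python3 - <<'E'
from h import *
W=bot.snapshot("wrist");T=bot.snapshot("top");S=bot.snapshot("scene")
f=lambda s,x0,y0,w,h:cv2.resize(s["color"][y0:y0+h,x0:x0+w],(400,300),interpolation=cv2.INTER_CUBIC)
g=np.vstack([np.hstack([f(W,160,0,400,300),f(S,230,200,160,120)]),np.hstack([f(T,220,135,280,210),f(S,280,150,120,90)])])
cv2.imwrite("pics/fin.png",g[:,:,::-1]);print(bot.get_obs()["t"],bot.get_obs()["position"])
E
```

```text
25.95 [0.60776366 0.23407647 0.24694757]
```

View pics/fin.png

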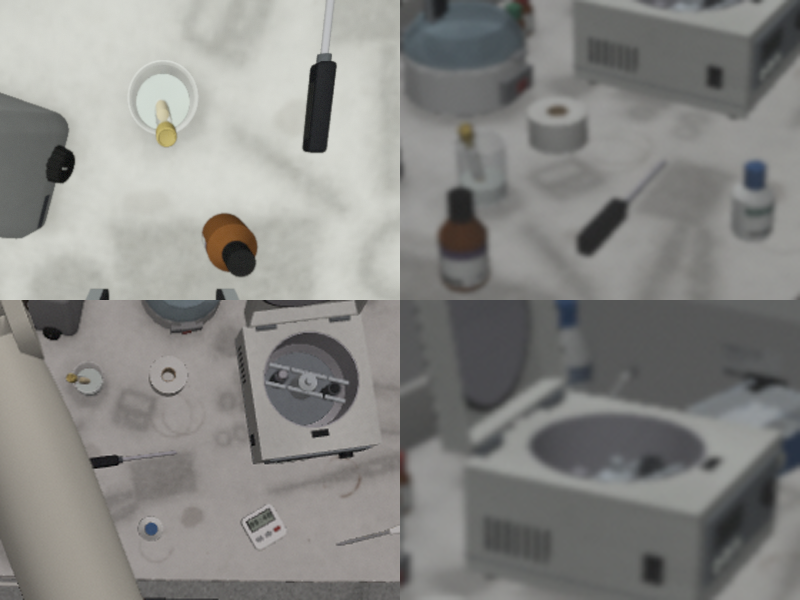

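The tube stands in the beaker (leaning on its wall), the bottle is upright, the rod lies flat, the lid is open and the bystanders are in place. I'll hand the job in.

```bash
python3 -c "
from workcell import bot
print(bot.finish_job())"
```

```text
the job is handed in; nothing more can be done
None
```

The job is handed in at about 26 s: the bottle is upright and clear of the slot, the lid is open, the rod is flat on the bench at a new spot, and the sample tube is in the beaker, leaning on its wall, with the balance weight still in the rotor and nothing else seen shifted in the last pictures.

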